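# Show the helper which mug goes into which cell of the carton

### The job

The red-painted mug is finished and belongs in the one empty cell of the mug carton; show the helper, without touching anything. First point at the red mug with the fingertips about 2 to 4 cm above the middle of its mouth and stay there for two seconds, then point in the same way just above the mouth of the empty cell for two seconds, and finally draw the hand at least 20 cm away from both so that the helper can get at them. Cross high over everything else, coming down low only over these two, so that nobody takes the wrong mug, and leave everything standing where it is.

Things in the scene. Friction and masses are not known exactly. Their poses are not given: they have to be found in the camera images.
- red_mug: The finished mug: white ceramic mug, 95 mm high, outer diameter 80 mm at the rim and 68 mm at the foot, wall 4 mm, its lip band (the top 17 mm), its handle and two rows of dots painted red. A ring handle sticks out to 66 mm from the mug's axis. Origin: centre of its underside; z up; x towards the handle. It stands upright on the table to the left of the carton.
- red_mug_rim (a point): Middle of the red mug's mouth, 95 mm above the table, level with its rim.
- carton: Open-topped brown cardboard carton without flaps, 232 mm (x) by 344 mm (y) and 105 mm high, walls 4 mm; dividers 90 mm high make 2 cells along its x by 3 along its y, each about 110 mm square. Five cells hold a plain white mug each, one is empty. It stays where it stands. Origin: centre of its underside; z up.
- empty_cell: The empty cell of the carton (any of the six, different each time): bare cardboard floor, about 110 mm square. Origin: middle of the cell's floor, 4 mm above the table; axes as the carton's.
- empty_cell_mouth (a point): Middle of the empty cell's mouth, level with the top edge of the carton's outer walls, 105 mm above the table.
- blue_mug: Another mug, not to be pointed at: white ceramic mug, 95 mm high, outer diameter 80 mm at the rim and 68 mm at the foot, wall 4 mm, its lip band, its handle and two rows of dots painted blue. A ring handle sticks out to 66 mm from the mug's axis. Origin: centre of its underside; z up; x towards the handle. It stands upright on the table; it and the red mug may have changed places.
- red_tub: Small white paint tub with red paint, 31 mm across and 22 mm high, on the table. Origin: centre of its underside.
- blue_tub: Small white paint tub with blue paint, 31 mm across and 22 mm high, on the table. Origin: centre of its underside.
- boxed_mug1: Plain white mug of the same size in a cell of the carton, upside down (its foot, 68 mm across, is up, 99 mm above the table). Origin: middle of its lower end, on the cell's floor; z up.
- boxed_mug2: Plain white mug of the same size in a cell of the carton, upright (rim 99 mm above the table). Origin: centre of its underside, on the cell's floor; z up.
- boxed_mug3: Plain white mug of the same size in a cell of the carton, upside down (its foot, 68 mm across, is up, 99 mm above the table). Origin: middle of its lower end, on the cell's floor; z up.
- boxed_mug4: Plain white mug of the same size in a cell of the carton, upside down (its foot, 68 mm across, is up, 99 mm above the table). Origin: middle of its lower end, on the cell's floor; z up.
- boxed_mug5: Plain white mug of the same size in a cell of the carton, upright (rim 99 mm above the table). Origin: centre of its underside, on the cell's floor; z up.
There are look-alikes about, which are no part of the job. Leave any purple look-alike of the boxed_mug5 alone.

How it is judged:
On the way, in this order (a step that is already met when the one before it is completed fails the run):
1. the tool point stays just above the mouth of the red mug (within 30 mm of its middle sideways, the fingertips from the rim to about 65 mm above it) for at least 1.5 s (horizontal distance between the grasp point and red_mug_rim below 0.03 m and z of the grasp point in the frame of red_mug_rim between 0.018 and 0.085 m), for 1.5 s.
2. then the tool point stays in the same way just above the mouth of the empty cell for at least 1.5 s (horizontal distance between the grasp point and empty_cell_mouth below 0.03 m and z of the grasp point in the frame of empty_cell_mouth between 0.018 and 0.085 m), for 1.5 s.
At the end, for the whole second after the job is handed in: The hand (tool point) is at least 18 cm from the mouths of both the red mug and the empty cell, and every mug and both tubs stand at rest within 10 mm of where they began, the mugs upright (within 0.1 rad) (distance between the grasp point and red_mug_rim above 0.18 m and distance between the grasp point and empty_cell_mouth above 0.18 m and distance of each of red_mug, blue_mug, boxed_mug1, boxed_mug2, boxed_mug3, boxed_mug4, boxed_mug5, red_tub, blue_tub from where it was at the start of the episode below 0.01 m and angle between each of red_mug, blue_mug, boxed_mug1, boxed_mug2, boxed_mug3, boxed_mug4, boxed_mug5's own z axis and vertical below 0.1 rad and linear speed of each of red_mug, blue_mug, boxed_mug1, boxed_mug2, boxed_mug3, boxed_mug4, boxed_mug5 below 0.02 m/s); the robot touches nothing.
It fails at once if the robot touches something (contact force between any of the fingers, the arm and anything else above 0.5 N).
It fails at once if a mug or a tub is moved, lifted or tipped (distance of any of red_mug, blue_mug, boxed_mug1, boxed_mug2, boxed_mug3, boxed_mug4, boxed_mug5, red_tub, blue_tub from where it was at the start of the episode above 0.01 m or angle between any of red_mug, blue_mug, boxed_mug1, boxed_mug2, boxed_mug3, boxed_mug4, boxed_mug5's own z axis and vertical above 0.1 rad).
It fails at once if the fingers come down (fingertips lower than about 30 mm above it, over its middle third) over another mug or a paint tub ((horizontal distance between the grasp point and blue_mug below 0.03 m and z of the grasp point in the frame of blue_mug below 0.145 m) or (horizontal distance between the grasp point and boxed_mug1 below 0.03 m and z of the grasp point in the frame of boxed_mug1 below 0.145 m) or (horizontal distance between the grasp point and boxed_mug2 below 0.03 m and z of the grasp point in the frame of boxed_mug2 below 0.145 m) or (horizontal distance between the grasp point and boxed_mug3 below 0.03 m and z of the grasp point in the frame of boxed_mug3 below 0.145 m) or (horizontal distance between the grasp point and boxed_mug4 below 0.03 m and z of the grasp point in the frame of boxed_mug4 below 0.145 m) or (horizontal distance between the grasp point and boxed_mug5 below 0.03 m and z of the grasp point in the frame of boxed_mug5 below 0.145 m) or (horizontal distance between the grasp point and red_tub below 0.03 m and z of the grasp point in the frame of red_tub below 0.072 m) or (horizontal distance between the grasp point and blue_tub below 0.03 m and z of the grasp point in the frame of blue_tub below 0.072 m)).
It also fails if it takes over 48 s, if anything falls off the work surface, if the arm or the gripper's body presses on something with over 40 N, if the wrist force passes 120 N, or if a joint passes its speed limit or range.

### The arm

A 7-joint arm with a two-finger parallel gripper is mounted at the origin on the work surface. World frame = base frame: x ahead of the robot, y to its left, z up, the work surface at z = 0. Lengths are in m, angles in rad, forces in N, time in s.
With the tool pointing down it reaches from about 0.425 to 0.95 m from the base axis. Payload 4.7 kg.
Tool frame: the origin (TCP) lies between the finger pads; the fingertips stand 8 mm ahead of it and the grasp point (between the pads) lies 11 mm behind it; z points along the fingers, y is the direction in which the jaws open and shut (so a half turn about z gives the same grasp; the last joint's range is limited). The gripper opens to 85 mm and grips with 20 to 120 N. Pads are 22 mm wide; open, the fingers measure 114 mm over their backs; the gripper's body (76 mm by 85 mm) begins 54 mm behind the grasp point. The pads swing forward as they close: fully open they stand 13 mm farther back than shut.
Start: joints at [-1.321, 0.469, -0.049, 1.532, 0.024, 1.141, -0.082], TCP at [0.186, 0.649, 0.239] pointing down, gripper open.
Joint ranges: [-2.59, 2.59], [-0.33, 1.99], [-1.39, 1.29], [0.1, 2.45], [-1.04, 4.18], [0.21, 1.99], [-2.66, 2.66]. Speed limits (rad/s): [2.57, 2.57, 3.14, 3.14, 3.14, 3.14, 3.14].

### API

Orientations are given as a 3x3 rotation matrix whose columns are the frame's x, y, z axes.
In Python, from rig import sensors, read_camera, camera_params, ticket gives the robot as it stands.
- The arm moves only by the tool arm_command, never from a script. Its argument "plan" is text: rows parted by semicolons, each of 7 numbers parted by spaces: the shift along the tool's x, y, z in m, then the turn, a rotation vector about the tool's x, y, z in rad, then the closure, from -1 (fully open) to 1 (shut). In form: tx ty tz rx ry rz hand; .... A call has 1 to 20 rows; each row shifts and turns the commanded pose from where the row before left it, along the tool's axes as they then stand; what a row does not reach is not made up. A row lasts 1/10 s, in which the tool goes at most 50 mm and 8.59 degrees, less where a joint would pass 70% of its speed; a pose out of reach is approached as far as the arm can. A call is refused whole if a number of a shift passes 0.05 or a number of a turn 0.15, either way. A call with a gripper value outside its range is refused whole. The fingers move at their own pace and stop on an object; "squeeze" is the grip in N (left out, the last holds). Time passes only in rows, so rows that do not move let the fingers close. It gives the time, the measured TCP pose, the force and the opening at its end, in the units of the state.
- sensors.observe(): the state, without advancing time (a new reading comes with each control period).
- read_camera(name): name is "scene" or "top"; returns the picture (400x640x3 uint8, red, green, blue); there is no depth.
- camera_params(name): a dict with "fovy" (degrees; the focal length in pixels is half the picture's height over the tangent of half this angle, whatever the lens; pixels are square), "cx", "cy" (the principal point, pixels), "R" (3x3) and "t" (3): a world point X has camera coordinates R X + t. Camera axes: x right, y down, z forward; pixel columns grow to the right and rows downward; lengths in m; the calibration is good to about 2 mm. A picture is of the moment at which its call begins. camera_params takes no time and is no camera call.
- ticket.finish_job(): hands the job in, once; it reports no verdict.
The state is a dict: "t": time; "joints": joint angles; "joint_velocities": joint speeds; "effort": joint torques, N m; "ee_pos": TCP position; "eef_rot": TCP orientation; "wrist_force": force on the tool from outside, world axes, zero at the start; "torque": the same for the moment, N m; "width": opening from 0.0 (shut) to 1.0 (fully open).
Only numpy, scipy, OpenCV 4.12 (cv2) and the standard library are available. Lean on these libraries where they do the work, as an engineer would, in place of code of your own. Each camera call takes 0.05 s, during which the arm holds its last target. There are 200 camera calls.

## Working session

There is one attempt and no reset: what is moved stays moved. The work goes in short steps, Python scripts to look and compute and a tool call to move; the robot and the scene stay as the last step left them, time stands still between calls to the robot, and variables do not carry over. Pictures are saved under pics/ and viewed, on a budget of 10 in all, crops included, one or two more only if the job needs it, and the job is handed in when it is done.

Besides the shell and the picture viewer there is one more tool, called after "Emit:" by a JSON object that holds its "op" and its "data". arm_command: Moves the arm, as the interface text tells. Its arguments: {"type":"object","properties":{"plan":{"type":"string"},"squeeze":{"type":"number"}},"required":["plan"]}

```bash
mkdir -p pics
python3 - <<'E'
from rig import sensors, read_camera, camera_params
import cv2,numpy as np
np.set_printoptions(precision=4,suppress=True)
for n in("scene","top"):
    im=read_camera(n);cv2.imwrite(f"pics/{n}0.png",im[:,:,::-1]);print(n,camera_params(n))
s=sensors.observe();print(s["t"],s["ee_pos"],s["eef_rot"],s["width"])
E
```

```text
scene {'fovy': 48.61863282808467, 'cx': 323.38841424031597, 'cy': 203.97810198442187, 'R': array([[-0.8897,  0.4564,  0.0085],
       [ 0.3807,  0.7521, -0.5379],
       [-0.2519, -0.4754, -0.8429]]), 't': array([ 0.4571, -0.1945,  1.2755])}
top {'fovy': 49.61796227570076, 'cx': 318.9795006714422, 'cy': 192.30867851462784, 'R': array([[ 0.0041, -1.    ,  0.0065],
       [-0.9833, -0.0052, -0.1821],
       [ 0.1822, -0.0056, -0.9833]]), 't': array([0.0494, 0.5234, 1.0072])}
0.1 [0.1856 0.6485 0.2383] [[-0.9614  0.2752 -0.0004]
 [ 0.2752  0.9614 -0.0017]
 [-0.0001 -0.0018 -1.    ]] 0.9960821027084976
```

View pics/top0.png

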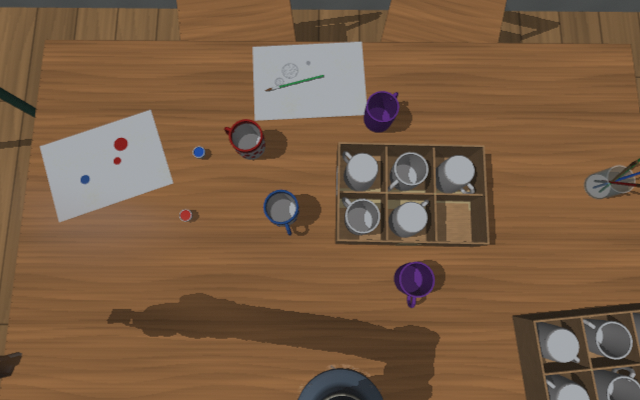

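View pics/scene0.png

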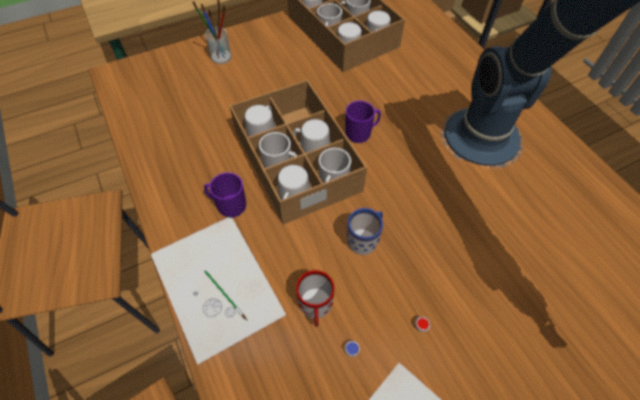

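The top view shows the red mug's mouth at about (247,136) with its handle to the upper left. The blue mug is at (282,208), and the carton spans about (337,144) to (488,245), with its empty cell at lower right, near (458,221). The scene view agrees: red mug at (315,290), and the empty cell is at the far end, near (295,102).

```bash
cat > h.py <<'E'
import numpy as np,cv2
from rig import camera_params
def ray(n,u,v,z):
    p=camera_params(n);f=200/np.tan(np.radians(p["fovy"]/2))
    R,t=np.array(p["R"]),np.array(p["t"]);c=-R.T@t
    d=R.T@np.array([(u-p["cx"])/f,(v-p["cy"])/f,1]);return c+d*(z-c[2])/d[2]
def mask(im,h0,h1,s=120,v=60):
    H=cv2.cvtColor(im,cv2.COLOR_RGB2HSV);return cv2.inRange((H+np.array([20,0,0],np.uint8))%np.array([180,256,256]).astype(np.uint16).astype(np.uint16) if 0 else H,(h0,s,v),(h1,255,255))
E
python3 - <<'E'
from h import *
np.set_printoptions(precision=3,suppress=True)
for n in("top","scene"):
    im=cv2.imread(f"pics/{n}0.png")[:,:,::-1].copy()
    for nm,rs in(("red",((0,5),(172,180))),("blue",((105,122),))):
        m=sum(mask(im,a,b,130,50) for a,b in rs)
        for c in cv2.findContours(m,cv2.RETR_EXTERNAL,cv2.CHAIN_APPROX_NONE)[0]:
            if cv2.contourArea(c)>40:
                x,y,w,h=cv2.boundingRect(c);e=cv2.fitEllipse(cv2.convexHull(c))
                print(n,nm,(x,y,w,h),e[0],ray(n,*e[0],.095),"z.02",ray(n,*e[0],.02)[:2])
for n,cs in(("top",[(337,144),(484,147),(488,245),(337,243)]),("scene",[(281,214),(233,103),(308,86),(364,171)])):
    P=np.array([ray(n,*c,.105) for c in cs]);print(n,P[:,:2],"centre",P.mean(0),"sides",np.linalg.norm(P-np.roll(P,-1,0),axis=1))
print("cell",ray("top",458,220,.1),ray("scene",292,103,.09))
print("purple",ray("top",382,107,.095),ray("top",414,279,.095))
E
```

```text
top red (180, 210, 10, 10) (185.07257080078125, 214.760986328125) [0.46  0.36  0.095] z.02 [0.47  0.383]
top red (115, 138, 12, 12) (120.34038543701172, 143.61940002441406) [0.629 0.523 0.095] z.02 [0.652 0.559]
top red (225, 119, 39, 34) (244.1451873779297, 134.92041015625) [0.653 0.231 0.095] z.02 [0.677 0.244]
top blue (264, 190, 34, 44) (282.08795166015625, 210.63525390625) [0.471 0.137 0.095] z.02 [0.482 0.143]
top blue (194, 147, 10, 10) (198.4031982421875, 151.497802734375) [0.611 0.338 0.095] z.02 [0.632 0.359]
scene red (417, 318, 12, 11) (422.61895751953125, 323.1171875) [0.494 0.393 0.095] z.02 [0.467 0.38 ]
scene red (296, 271, 38, 54) (315.0707702636719, 295.65155029296875) [0.659 0.244 0.095] z.02 [0.647 0.218]
scene blue (348, 344, 9, 8) (352.0529479980469, 347.8247375488281) [0.643 0.371 0.095] z.02 [0.629 0.356]
top [[ 0.628  0.01 ]
 [ 0.623 -0.336]
 [ 0.394 -0.33 ]
 [ 0.397  0.011]] centre [ 0.51  -0.161  0.105] sides [0.346 0.23  0.341 0.232]
scene [[ 0.643  0.039]
 [ 0.615 -0.339]
 [ 0.405 -0.308]
 [ 0.413  0.018]] centre [ 0.519 -0.148  0.105] sides [0.379 0.212 0.326 0.23 ]
cell [ 0.451 -0.267  0.1  ] [ 0.467 -0.282  0.09 ]
purple [ 0.725 -0.099  0.095] [ 0.317 -0.162  0.095]
```

Emit:
{"op": "arm_command", "data": {"plan": "0 0 -0.02 0 0 0 1;0 0 -0.02 0 0 0 1;0 0 -0.01 0 0 0 1;0 0 0 0 0 0 1;0 0 0 0 0 0 1"}}

```text
t: 0.6
ee_pos: [0.1856, 0.6485, 0.2885]
eef_rot: [[-0.961, 0.275, -0.0], [0.275, 0.961, -0.001], [-0.0, -0.001, -1.0]]
wrist_force: [0.8, 1.0, -1.5]
width: 0.146
```

Emit:
{"op": "arm_command", "data": {"plan": "-0.028 -0.014 0 0 0 0 1;-0.028 -0.014 0 0 0 0 1;-0.028 -0.014 0 0 0 0 1;-0.028 -0.014 0 0 0 0 1;-0.028 -0.014 0 0 0 0 1;-0.028 -0.014 0 0 0 0 1;-0.028 -0.014 0 0 0 0 1;-0.028 -0.014 0 0 0 0 1;-0.028 -0.014 0 0 0 0 1;-0.028 -0.014 0 0 0 0 1;-0.028 -0.014 0 0 0 0 1;-0.028 -0.014 0 0 0 0 1;-0.028 -0.014 0 0 0 0 1;-0.028 -0.014 0 0 0 0 1;-0.028 -0.014 0 0 0 0 1;-0.028 -0.014 0 0 0 0 1;-0.028 -0.014 0 0 0 0 1;-0.028 -0.014 0 0 0 0 1;0 0 0 0 0 0 1;0 0 0 0 0 0 1"}}

```text
t: 2.6
ee_pos: [0.6007, 0.2671, 0.2877]
eef_rot: [[-0.961, 0.277, -0.002], [0.277, 0.961, -0.001], [0.002, -0.002, -1.0]]
wrist_force: [-0.2, 0.2, -1.3]
width: 0.001
```

Emit:
{"op": "arm_command", "data": {"plan": "-0.02 -0.01 0 0 0 0 1;-0.02 -0.01 0 0 0 0 1;-0.019 -0.009 0 0 0 0 1;0 0 0 0 0 0 1;0 0 0.025 0 0 0 1;0 0 0.025 0 0 0 1;0 0 0.025 0 0 0 1;0 0 0 0 0 0 1;0 0 0 0 0 0 1"}}

```text
t: 3.5
ee_pos: [0.6486, 0.2256, 0.2143]
eef_rot: [[-0.962, 0.273, -0.001], [0.273, 0.962, 0.001], [0.001, 0.0, -1.0]]
wrist_force: [-0.3, 0.3, 0.2]
width: 0.002
```

Run:
```python
from rig import sensors, read_camera
import cv2,numpy as np
a=[cv2.resize(read_camera(n)[y:y+200,x:x+200],(400,400),interpolation=2) for n,x,y in(("scene",215,170),("top",150,40))]
cv2.imwrite("pics/near1.png",np.hstack(a)[:,:,::-1]);print(sensors.observe()["ee_pos"])
```

```text
[0.65004725 0.22505176 0.21605969]
```

View pics/near1.png

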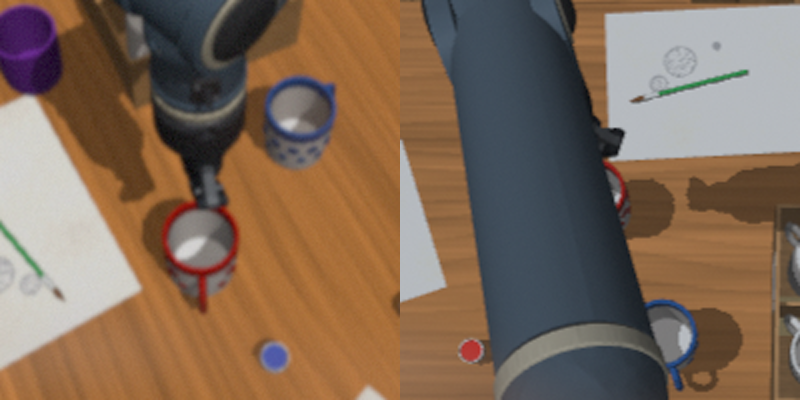

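The crop from the scene view shows the shut fingertips at about (321,272). They are above the red mug's mouth, which is centred near (315,289). The forearm is clear of everything, so I'll come down and dwell.

Emit:
{"op": "arm_command", "data": {"plan": "0 0 0.02 0 0 0 1;0 0 0.02 0 0 0 1;0 0 0.02 0 0 0 1;0 0 0.02 0 0 0 1;0 0 0 0 0 0 1;0 0 0 0 0 0 1;0 0 0 0 0 0 1"}}

```text
t: 4.3
ee_pos: [0.6509, 0.2244, 0.1365]
eef_rot: [[-0.961, 0.275, 0.003], [0.275, 0.961, 0.001], [-0.003, 0.002, -1.0]]
wrist_force: [0.5, -0.5, 0.7]
width: -0.003
```

Run:
```python
from rig import sensors, read_camera
from h import *
im=read_camera("scene");cv2.imwrite("pics/near2.png",cv2.resize(im[190:340,240:440],(800,600),interpolation=2)[:,:,::-1]);p=sensors.observe()["ee_pos"]
c=camera_params("scene");f=200/np.tan(np.radians(c["fovy"]/2))
q=c["R"]@(np.array(p)-[0,0,.008])+c["t"];print(p,"tip px",q[:2]/q[2]*f+[c["cx"],c["cy"]],"rim",ray("scene",315.5,289,.095),ray("top",247.5,136.5,.095))
```

```text
[0.65075709 0.22428198 0.1363297 ] tip px [314.27659041 279.4887713 ] rim [0.65192893 0.23166625 0.095     ] [0.648773   0.22300915 0.095     ]
```

View pics/near2.png

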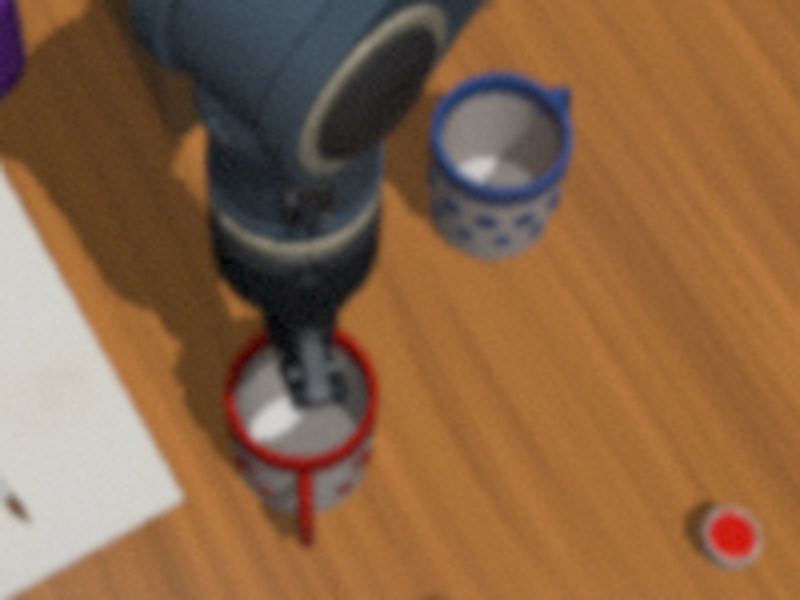

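The near view shows the fingers' near lower edge at (319,290) and the mouth's centre at (315,289). The computed point between the tips is (314,279). The gap of about 11 px fits the near finger's thickness and pad width, so the tip is centred about 3 cm above the mouth. I'll dwell for two seconds, then rise.

Emit:
{"op": "arm_command", "data": {"plan": "0 0 0 0 0 0 1;0 0 0 0 0 0 1;0 0 0 0 0 0 1;0 0 0 0 0 0 1;0 0 0 0 0 0 1;0 0 0 0 0 0 1;0 0 0 0 0 0 1;0 0 0 0 0 0 1;0 0 0 0 0 0 1;0 0 0 0 0 0 1;0 0 0 0 0 0 1;0 0 0 0 0 0 1;0 0 0 0 0 0 1;0 0 0 0 0 0 1;0 0 0 0 0 0 1;0 0 0 0 0 0 1;0 0 0 0 0 0 1;0 0 0 0 0 0 1;0 0 0 0 0 0 1;0 0 0 0 0 0 1"}}

```text
t: 6.35
ee_pos: [0.6497, 0.2239, 0.1343]
eef_rot: [[-0.961, 0.275, -0.0], [0.275, 0.961, 0.0], [0.0, 0.0, -1.0]]
wrist_force: [-0.1, 0.3, 0.1]
width: -0.001
```

Emit:
{"op": "arm_command", "data": {"plan": "0 0 -0.02 0 0 0 1;0 0 -0.03 0 0 0 1;0 0 -0.03 0 0 0 1;0 0 -0.03 0 0 0 1;0 0 -0.03 0 0 0 1;0 0 -0.02 0 0 0 1;0 0 0 0 0 0 1;0 0 0 0 0 0 1"}}

```text
t: 7.15
ee_pos: [0.6495, 0.2238, 0.294]
eef_rot: [[-0.961, 0.275, -0.0], [0.275, 0.961, 0.0], [0.0, 0.0, -1.0]]
wrist_force: [-0.4, 0.1, -1.1]
width: -0.005
```

Emit:
{"op": "arm_command", "data": {"plan": "0.003 -0.029 0 0 0 0 1;0.003 -0.029 0 0 0 0 1;0.003 -0.029 0 0 0 0 1;0.003 -0.029 0 0 0 0 1;0.003 -0.029 0 0 0 0 1;0.003 -0.029 0 0 0 0 1;0.003 -0.029 0 0 0 0 1;0.003 -0.029 0 0 0 0 1;0.003 -0.029 0 0 0 0 1;0.003 -0.029 0 0 0 0 1;0.003 -0.029 0 0 0 0 1;0.003 -0.029 0 0 0 0 1;0.003 -0.029 0 0 0 0 1;0.003 -0.029 0 0 0 0 1;0.003 -0.029 0 0 0 0 1;0.003 -0.029 0 0 0 0 1;0.003 -0.029 0 0 0 0 1;0.003 -0.029 0 0 0 0 1;0 0 0 0 0 0 1;0 0 0 0 0 0 1"}}

```text
t: 9.15
ee_pos: [0.4533, -0.2629, 0.2929]
eef_rot: [[-0.961, 0.277, -0.002], [0.277, 0.961, 0.001], [0.003, 0.001, -1.0]]
wrist_force: [-0.4, 0.4, 0.2]
width: 0.003
```

Emit:
{"op": "arm_command", "data": {"plan": "0 -0.008 0 0 0 0 1;0 0 0.025 0 0 0 1;0 0 0.025 0 0 0 1;0 0 0.025 0 0 0 1;0 0 0 0 0 0 1;0 0 0 0 0 0 1"}}

```text
t: 9.75
ee_pos: [0.4523, -0.2704, 0.2193]
eef_rot: [[-0.962, 0.274, -0.001], [0.274, 0.962, 0.0], [0.001, 0.0, -1.0]]
wrist_force: [-0.8, -0.5, -0.1]
width: -0.004
```

Run:
```python
from rig import sensors, read_camera
import cv2,numpy as np
im=read_camera("scene");cv2.imwrite("pics/near3.png",cv2.resize(im[50:230,200:440],(800,600),interpolation=2)[:,:,::-1]);print(sensors.observe()["ee_pos"])
```

```text
[ 0.45272591 -0.27083217  0.22016275]
```

View pics/near3.png

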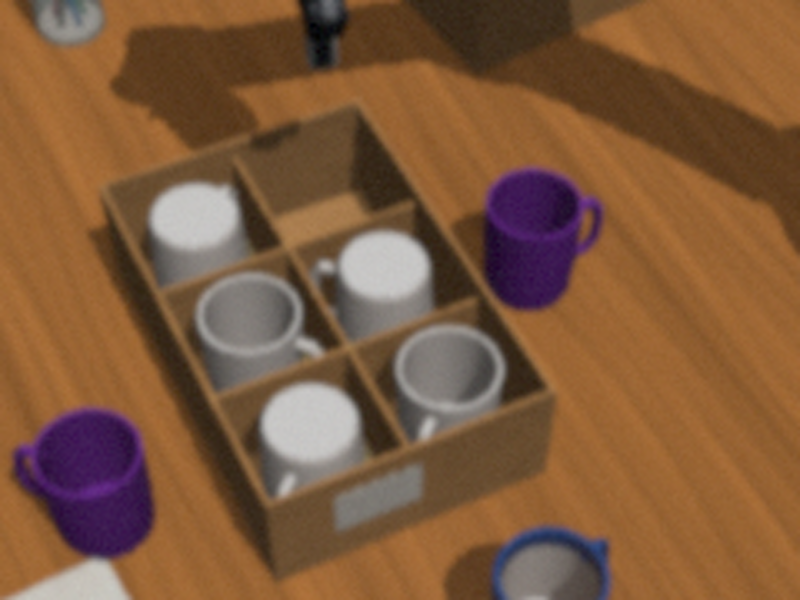

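The scene crop shows the fingertips at (322,65), which is full-frame (297,70), behind and above the empty cell's mouth at crop (327,160). I'll check this numerically before going lower.

Run:
```python
from h import *
np.set_printoptions(precision=3,suppress=True)
s=1/3.3333
def px(n,X):
    c=camera_params(n);f=200/np.tan(np.radians(c["fovy"]/2));q=c["R"]@np.array(X)+c["t"];return q[:2]/q[2]*f+[c["cx"],c["cy"]]
print("tip pred crop",(px("scene",[.4527,-.2708,.212])-[200,50])/s,"near finger",(px("scene",[.4557+.011,-.2568,.212])-[200,50])/s)
print("cell mouth pred crop",(px("scene",[.451,-.271,.105])-[200,50])/s)
P=[]
for u,v in((105,187),(357,103),(552,395),(272,505)):
    p=ray("scene",200+u*s,50+v*s,.105);P.append(p);print("carton corner",p)
P=np.array(P);print("centre",P.mean(0),np.linalg.norm(P-np.roll(P,-1,0),axis=1))
```

```text
tip pred crop [321.671  62.031] near finger [312.713  79.112]
cell mouth pred crop [329.065 165.759]
carton corner [ 0.622 -0.33   0.105]
carton corner [ 0.398 -0.327  0.105]
carton corner [0.406 0.013 0.105]
carton corner [0.628 0.008 0.105]
centre [ 0.514 -0.159  0.105] [0.224 0.34  0.222 0.339]
```

Both views put the cell at about (0.452, -0.271), within 4 mm of each other, and the tip prediction matches. I'll come down and dwell.

Emit:
{"op": "arm_command", "data": {"plan": "0 0 0.02 0 0 0 1;0 0 0.02 0 0 0 1;0 0 0.02 0 0 0 1;0 0 0.013 0 0 0 1;0 0 0 0 0 0 1;0 0 0 0 0 0 1;0 0 0 0 0 0 1"}}

```text
t: 10.5
ee_pos: [0.4527, -0.2713, 0.1475]
eef_rot: [[-0.961, 0.275, 0.002], [0.275, 0.961, -0.001], [-0.002, -0.0, -1.0]]
wrist_force: [0.1, -0.7, -0.1]
width: -0.003
```

Emit:
{"op": "arm_command", "data": {"plan": "0 0 0 0 0 0 1;0 0 0 0 0 0 1;0 0 0 0 0 0 1;0 0 0 0 0 0 1;0 0 0 0 0 0 1;0 0 0 0 0 0 1;0 0 0 0 0 0 1;0 0 0 0 0 0 1;0 0 0 0 0 0 1;0 0 0 0 0 0 1;0 0 0 0 0 0 1;0 0 0 0 0 0 1;0 0 0 0 0 0 1;0 0 0 0 0 0 1;0 0 0 0 0 0 1;0 0 0 0 0 0 1;0 0 0 0 0 0 1;0 0 0 0 0 0 1;0 0 0 0 0 0 1;0 0 0 0 0 0 1"}}

```text
t: 12.5
ee_pos: [0.4519, -0.2708, 0.1463]
eef_rot: [[-0.961, 0.275, 0.0], [0.275, 0.961, 0.0], [-0.0, 0.0, -1.0]]
wrist_force: [0.3, 0.2, 0.3]
width: -0.003
```

Emit:
{"op": "arm_command", "data": {"plan": "0 0 -0.02 0 0 0 1;0 0 -0.03 0 0 0 1;0 0 -0.03 0 0 0 1;0 0 -0.03 0 0 0 1;0 0 -0.03 0 0 0 1;0 0 -0.03 0 0 0 1;0 0 -0.03 0 0 0 1;0 0 0 0 0 0 1;0 0 0 0 0 0 1"}}

```text
t: 13.4
ee_pos: [0.4519, -0.2708, 0.3465]
eef_rot: [[-0.961, 0.275, 0.001], [0.275, 0.961, -0.0], [-0.001, 0.0, -1.0]]
wrist_force: [-0.8, -0.2, -0.8]
width: 0.001
```

Emit:
{"op": "arm_command", "data": {"plan": "-0.006 -0.023 0 0 0 0 1;-0.006 -0.023 0 0 0 0 1;-0.006 -0.023 0 0 0 0 1;-0.006 -0.023 0 0 0 0 1;-0.006 -0.023 0 0 0 0 1;-0.006 -0.023 0 0 0 0 1;-0.006 -0.023 0 0 0 0 1;-0.006 -0.023 0 0 0 0 1;-0.006 -0.023 0 0 0 0 1;-0.006 -0.023 0 0 0 0 1;-0.006 -0.023 0 0 0 0 1;0 0 0 0 0 0 1;0 0 0 0 0 0 1;0 0 0 0 0 0 1"}}

```text
t: 14.8
ee_pos: [0.4461, -0.531, 0.3452]
eef_rot: [[-0.962, 0.274, -0.001], [0.274, 0.962, 0.002], [0.001, 0.002, -1.0]]
wrist_force: [-0.1, -0.4, 0.7]
width: -0.003
```

Run:
```python
from rig import sensors, read_camera
import cv2,numpy as np
im=read_camera("top");cv2.imwrite("pics/end.png",im[:,:,::-1]);s=sensors.observe();p=np.array(s["ee_pos"])
print(s["t"],p,abs(s["joint_velocities"]).max() if hasattr(s["joint_velocities"],"max") else 0,np.linalg.norm(p-[.451,-.271,.105]))
a=cv2.imread("pics/top0.png")[100:260,170:330];b=im[100:260,170:330,::-1];print("red/blue area diff",cv2.absdiff(a,b).max(2).__gt__(60).sum())
```

```text
14.85 [ 0.44626776 -0.53088554  0.3456903 ] 0.007534640795494334 0.35425232449031935
red/blue area diff 0
```

View pics/end.png

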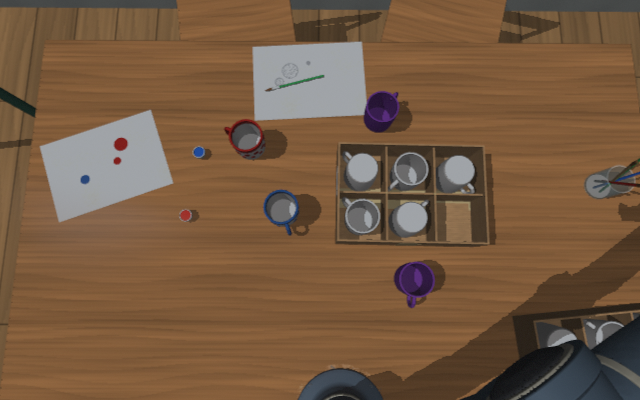

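The last picture shows everything where it was at the start: red mug (247,136), carton and empty cell (458,221). The arm is drawn away to the lower right.

```bash
python3 -c "
from rig import ticket
print(ticket.finish_job())"
```

```text
the job is handed in; nothing more can be done
None
```

I pointed at the red mug and then at the carton's empty cell, drew the hand away and handed the job in at about 15 s. No verdict is reported on handing in.

- **Red mug:** I held the shut fingertips about 3 cm above its mouth, at (0.650, 0.224), for over 2 s.
- **Empty cell:** I crossed at about 0.29 m height, then held about 3 cm above the cell's mouth at (0.452, -0.271) for over 2 s.
- **Hand at the end:** it was 35 cm from the cell's mouth and much farther from the red mug.
- **Nothing moved:** the last top view showed no change around the red and blue mugs and the tubs. The carton and its mugs looked unmoved by eye. Wrist force readings stayed at noise level, under about 2 N.
- **Disagreements:** the two cameras differed by about 9 mm on the red mug's mouth and 4 mm on the carton, well within the 30 mm allowed. Over the red mug the fingertips appeared about 11 px from where I had calculated. I put that down to the thickness of the near finger and did not check it further.

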